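# Shut the saddle bonding press and hold its lever on the fourth click

### The arm

A 7-joint arm with a two-finger parallel gripper is mounted at the origin on the work surface. World frame = base frame: x ahead of the robot, y to its left, z up, the work surface at z = 0. Lengths are in mm, angles in rad, forces in N, time in s.
With the tool pointing down it reaches from about 350 to 900 mm from the base axis. Payload 8.1 kg.
Tool frame: the origin (TCP) lies at the very end of the fingers, on their centre line; the grasp point (between the pads) lies bot.pinch_z behind it (bot.pinch_z is the distance from the TCP to the grasp point, in mm); z points along the fingers, y is the line along which they close (so a half turn about z gives the same grasp; the last joint's range is limited). The gripper opens to 92 mm and grips with 3 to 60 N. Pads are 19 mm wide; open, the fingers measure 130 mm over their backs; the gripper's body (75 mm by 190 mm) begins 47 mm behind the grasp point.
Start: joints at [-1.277, 0.434, 0.025, 1.573, -0.012, 1.134, -0.075], TCP at [241.571, 576.442, 226.742] pointing down, gripper open.
Joint ranges: [-2.62, 2.62], [-0.44, 2.09], [-1.27, 1.32], [0.08, 2.57], [-1.32, 4.46], [0.12, 2], [-2.74, 2.74]. Speed limits (rad/s): [2.22, 2.22, 3.01, 3.01, 3.14, 3.14, 3.14].

### API

Orientations are given as a unit quaternion [w, x, y, z].
In Python, from cell import bot gives the robot as it stands.
- The arm moves only by the tool step_arm, never from a script. Its argument "rows" is one flat list of numbers, 7 for each row, row after row: the shift along the world's x, y, z in units of 30 mm (1.0 is 30 mm), then the turn, a rotation vector about the world's x, y, z in units of 8 degrees (1.0 is 8 degrees), then the closure, from 0 (fully open) to 1 (shut). A call has 1 to 12 rows; each row is the pose to reach, as a shift and turn from the pose commanded when the call began; what a row does not reach only later rows make up. A row lasts 1/10 s, in which the tool goes at most 50 mm and 8.59 degrees, less where a joint would pass 70% of its speed; a pose out of reach is approached as far as the arm can. A call with a gripper value outside its range is refused whole. The fingers move at their own pace and stop on an object; the grip force is fixed at half the most. Time passes only in rows, so rows that repeat a pose let the fingers close. It gives the time, the measured TCP pose, the force, the opening and the grip force at its end, in the units of the state.
- bot.state(): the state, without advancing time (a new reading comes with each control period).
- bot.grab_frame(name): name is "scene" or "side" or "wrist"; returns the picture (480x640x3 uint8, blue, green, red); there is no depth.
- bot.calibration(name): a dict with "fx", "fy", "cx", "cy" (pixels), "extrinsics" (4x4, takes a point from world to camera coordinates); the wrist camera has in their place "mount" (4x4, takes a point from camera to tool coordinates, whose origin is the TCP and whose axes are the flange's). Camera axes: x right, y down, z forward; pixel columns grow to the right and rows downward; lengths in mm; the calibration is good to about 2 mm. The wrist camera is an equidistant fisheye: a pixel r from the principal point sees the ray r / f radians off the axis. A picture is of the moment at which its call begins: read the wrist's pose just before it. calibration takes no time and is no camera call.
- bot.sign_off(): hands the job in; it is judged then, once.
Trained networks look in the newest picture that a camera, given by its name, has taken for a name from the list of things; names that differ only in an ending like _2 or _b are one class to them, and where a whole thing is asked for, a point or a joint stands for the part that bears it (a point fixed in the world has none). Each returns a list of dicts, best first, with "p" (0 to 1); they miss things now and then, are a little off and sometimes report something else, mostly with a low value. They report only what shows in the picture. A call takes as long as a camera call.
- bot.cut_out(query, camera): "region" (480x640 bool, what is visible of it) and "pixel" ([column, row] in pixels, amid what is visible of it).
The state is a dict: "clock": time; "q": joint angles; "joint_velocities": joint speeds; "tau": joint torques, N m; "eef_pos": TCP position; "eef_rot": TCP orientation; "wrist_force": force on the tool from outside, world axes, zero at the start; "moment": the same for the moment, N m; "gripper_width": finger opening in mm; "gripper_force": force on a finger pad.
Only numpy, scipy, OpenCV 4.12 (cv2) and the standard library are available. Lean on these libraries where they do the work, as an engineer would, in place of code of your own. Each camera call takes 0.05 s, during which the arm holds its last target. There are 200 camera calls.

### The job

Press the lid of the bonding press shut until it snaps past its catch, and only then push the press's lever with the upright knob away from you until you have felt exactly four clicks, never a fifth. Keep holding it there, since it springs back when let go: the program finishes while the gripper holds the lever on the fourth click with the lid still shut. Leave the other things on the bench where they are.

Things in the scene. Friction and masses are not known exactly. Their poses are not given: they have to be found in the camera images.
- press: Fixed press for bonding saddle pads: an open aluminium mould, 200 mm (x) by 260 mm (y), rim 62 mm above the table, on a steel plate; a yellow pad lies in it. Origin: at table height under the mould's centre, z up, x towards the lid's hinge, away from the robot (yaw within 0.2 rad). The spring catch is at x -143..-112 mm, y 0, 58 mm tall; the click lever is on the -y side.
- lid (a joint): Angle of the mould's flat aluminium lid, rad: 0 = shut, positive = open, free edge (robot side) up; starts at 0.4 to 0.85. It stays where it is left (1 to 5 N at the free edge moves it). From about 0.06 the spring catch resists; 10 to 20 N down at the free edge snaps it past the catch at about 0.025, and the catch then keeps it shut at 0.
- lid_hinge (a point): Middle of the lid's hinge line, which is parallel to the press's y: press frame x 100, y 0, z 64 mm. The lid reaches 204 mm from here to its free edge, is 260 mm wide and 10 mm thick; its lower face is on this line when shut, its outer face 10 mm higher.
- lid_press (a point): Point on the lid's outer face, in the middle of its width, 175 mm from the hinge, 29 mm from the free edge: a flat place to push down on. When shut it is 74 mm above the table. Two ribs 6 mm high lie 90 mm to either side.
- lever_turn (a joint): Angle of the click lever about its pivot, rad; grows counter-clockwise from above (away from the robot). Starts at 0 to 0.18, loose. From 0.2 a spring pushes back and there are click stops: force at the knob rises to 10-14 N, then drops to 3-6 N at each click. Clicks at 0.30, 0.44, 0.58, 0.72 (fourth), 0.86 (fifth); it sits on the fourth at 0.79.
- lever: The click lever with its knob. Origin: on its vertical pivot axis, at press frame x -50, y -195, z 36 mm. The arm is a flat steel bar, its top 54 mm above the table; at joint value q it points to -110 degrees + q in the press frame (0 = press x, 90 = press y).
- grip_knob (a point): The lever's handle: an upright black round knob at the lever's end, 22 mm across, 50 mm tall, from 54 to 104 mm above the table, its axis 115 mm from the pivot axis; it spins freely on the lever. This point: centre of its underside. Free all round for the fingers.
- glue_bottle: Bystander, loose: a white round bottle with black cap, 48 mm across, 90 mm tall, standing on the press's base plate (12 mm thick) behind the lever. Origin at its underside.
- tape_roll: Bystander, loose: a flat cardboard-brown roll of tape, 90 mm across, 22 mm tall, right of the press. Origin at its underside.
- screwdriver: Bystander, loose: a screwdriver with red handle, lying close along the left side of the press. Origin at its underside.
- spare_pad: Bystander, loose: a yellow foam saddle pad, 220 x 115 mm, 30 mm thick, lying left of the screwdriver. Origin at its underside.
- cog: Bystander, loose: a plain dark steel ring (a sprocket blank), 60 mm across, 8 mm thick, right of the press, nearer to the robot than the tape roll. Origin at its underside.

How it is judged (in metres and radians):
On the way, in this order (a step that is already met when the one before it is completed fails the run):
1. the lid is shut past its catch (value of joint lid below 0.02 rad), for 0.2 s.
2. the lever is held on the fourth click, the lid shut (value of joint lid below 0.02 rad and value of joint lever_turn between 0.735 and 0.845 rad and contact force between the fingers and lever above 1.5 N), for 0.3 s.
At the end, for the whole second after the job is handed in: The lid is shut (under 0.02 rad), the lever is on its fourth click (0.735 to 0.845 rad) and still, and the gripper's fingers bear on the lever or its knob with more than 1.5 N (all of step 2 and velocity of joint lever_turn between -0.1 and 0.1 rad/s); the arm keeps its last pose, push and grip.
It fails at once if the lever is worked (past 0.25 rad) while the lid is open (value of joint lever_turn above 0.25 rad and value of joint lid above 0.06 rad).
It fails at once if the lever goes past its fifth click (0.89 rad) (value of joint lever_turn above 0.89 rad).
It fails at once if a bystander is moved by more than 40 mm (distance of any of glue_bottle, tape_roll, screwdriver, spare_pad, cog from where it was at the start of the episode above 0.04 m).
It also fails if it takes over 64 s, if anything falls off the work surface, if the arm or the gripper's body presses on something with over 40 N, if the wrist force passes 120 N, or if a joint passes its speed limit or range.

## Working session

There is one attempt and no reset: what is moved stays moved. The work goes in short steps, Python scripts to look and compute and a tool call to move; the robot and the scene stay as the last step left them, time stands still between calls to the robot, and variables do not carry over. Pictures are saved under pics/ and viewed, at most 10 in all, crops included, and the job is handed in when it is done.

Besides the shell and the picture viewer there is one more tool, called after ">>>" as a command line: name --argument value ..., lists and objects as JSON in quotes. step_arm: Moves the arm, as the interface text tells. Its arguments: {"type":"object","properties":{"rows":{"type":"array","items":{"type":"number"}}},"required":["rows"]}

```bash
mkdir -p pics; python3 - <<'E'
from cell import bot
import cv2, numpy as np
print(bot.state(), bot.pinch_z)
for n in ["scene","side"]:
    im=bot.grab_frame(n); cv2.imwrite(f"pics/{n}0.png",im)
    c=bot.calibration(n); print(n,{k:(np.round(v,3).tolist()) for k,v in c.items()})
    for q in ["grip_knob","lever","lid","press","lid_press","glue_bottle","cog","tape_roll"]:
        r=bot.cut_out(q,n)
        print(q,[(round(d["p"],2),np.round(d["pixel"]).tolist(),int(d["region"].sum())) for d in r[:2]])
print(bot.calibration("wrist"))
E
```

```text
{'clock': 0.0, 'q': array([-1.27657425,  0.43520975,  0.02496818,  1.57407645, -0.01164304,
        1.13402065, -0.07507541]), 'joint_velocities': array([ 0.00019356, -0.00048027, -0.00049057, -0.00042213,  0.001695  ,
        0.00041725,  0.00077806]), 'tau': array([-1.39799700e-03, -6.67866755e+01,  9.84391160e-01, -3.14473557e+01,
       -6.05462515e-02,  4.29730152e-02,  1.80437232e-04]), 'eef_pos': array([241.39530856, 575.9474195 , 225.96112148]), 'eef_rot': array([-1.04731254e-04,  1.97140599e-01,  9.80374912e-01, -7.77552727e-04]), 'wrist_force': array([-0.5476892 , -0.38222379,  0.36365512]), 'moment': array([0.00650025, 0.03113055, 0.03489563]), 'gripper_force': 0.0, 'gripper_width': 92.00213135470766} 18.8
scene {'fx': 562.305, 'fy': 562.305, 'cx': 318.167, 'cy': 249.131, 'extrinsics': [[-0.209, 0.978, -0.017, 94.974], [0.634, 0.122, -0.763, -298.739], [-0.744, -0.171, -0.646, 1706.961], [0.0, 0.0, 0.0, 1.0]]}
grip_knob [(0.56, [197.0, 229.0], 200)]
lever [(0.81, [237.0, 250.0], 1519)]
lid [(0.71, [328.0, 245.0], 12582)]
press [(0.89, [316.0, 261.0], 20316)]
lid_press [(0.
[... 441 characters left out ...]
 323.0], 2064)]
lid [(0.88, [330.0, 219.0], 1978)]
press [(0.97, [322.0, 288.0], 17965)]
lid_press [(0.84, [332.0, 222.0], 1973)]
glue_bottle [(0.6, [403.0, 300.0], 812)]
cog [(0.69, [346.0, 412.0], 637)]
tape_roll [(0.81, [395.0, 393.0], 1243)]
{'fx': 371.64829954431775, 'fy': 371.64829954431775, 'cx': 319.4235123937127, 'cy': 236.28843341858263, 'mount': array([[ 7.46762858e-05, -9.52428047e-01, -3.04763531e-01,
         8.34097248e+01],
       [ 9.99999936e-01, -3.58935458e-05,  3.57202518e-04,
         9.39360192e-01],
       [-3.51148741e-04, -3.04763538e-01,  9.52427983e-01,
        -1.58527409e+02],
       [ 0.00000000e+00,  0.00000000e+00,  0.00000000e+00,
         1.00000000e+00]])}
```

View pics/scene0.png

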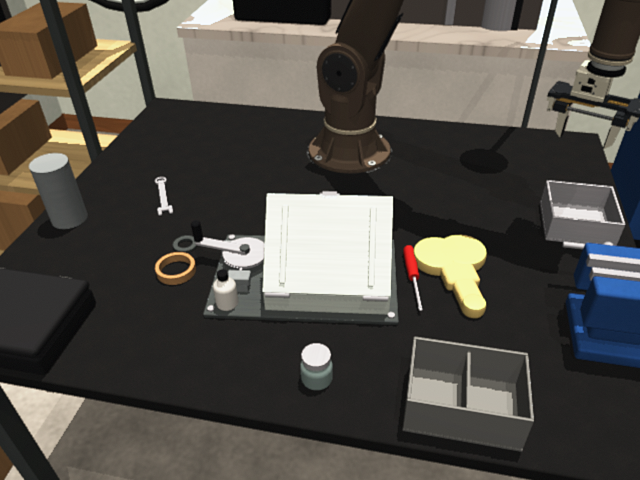

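View pics/side0.png

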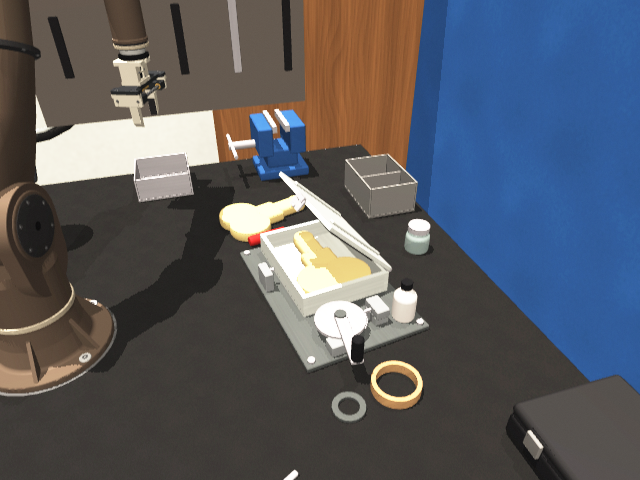

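The scene view shows the knob at (197,230), pivot at (245,248) and lid corners at about (267,195), (392,197). The side view shows the knob at (358,348) and the lid nearly edge-on, from (280,174) to (388,268). I'll enlarge both for landmarks.

```bash
python3 - <<'E'
import cv2
a=cv2.imread("pics/scene0.png")[180:330,150:410]; b=cv2.imread("pics/side0.png")[165:375,235:435]
cv2.imwrite("pics/a.png",cv2.resize(a,None,fx=3,fy=3,interpolation=cv2.INTER_CUBIC))
cv2.imwrite("pics/b.png",cv2.resize(b,None,fx=2.8,fy=2.8,interpolation=cv2.INTER_CUBIC))
E
```

```text
(no output)
```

View pics/a.png

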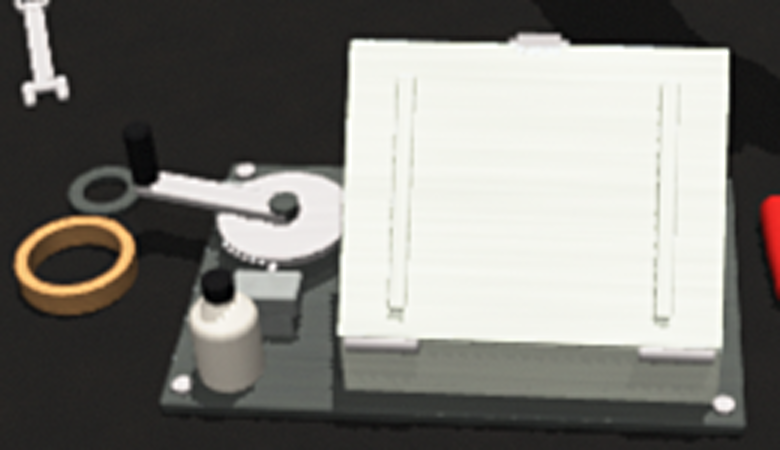

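View pics/b.png

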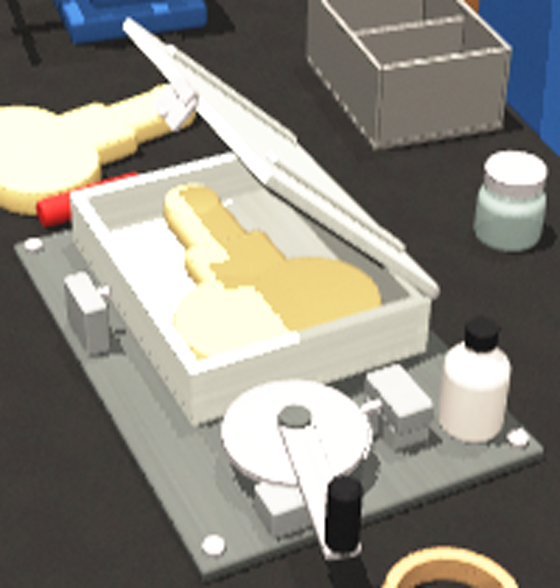

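```bash
cat > fit.py <<'E'
from cell import bot
import numpy as np
from scipy.optimize import least_squares
C={n:bot.calibration(n) for n in("scene","side")}
def proj(n,p):
    c=C[n]; e=c["extrinsics"]; q=e[:3,:3]@p+e[:3,3]; return np.array([c["fx"]*q[0]/q[2]+c["cx"],c["fy"]*q[1]/q[2]+c["cy"]])
def w(P,p):
    c,s=np.cos(P[2]),np.sin(P[2]); return np.array([P[0]+c*p[0]-s*p[1],P[1]+s*p[0]+c*p[1],p[2]])
def lid(P,r,y,h=10):
    t=P[3]; return w(P,[100-r*np.cos(t)+h*np.sin(t)*1,y,64+r*np.sin(t)+h*np.cos(t)])
def knob(P,z):
    a=np.radians(-110)+P[4]; return w(P,[-50+115*np.cos(a),-195+115*np.sin(a),z])
E
python3 - <<'E'
from fit import *
def tri(a,b):
    A=[]
    for n,(u,v) in(("scene",a),("side",b)):
        c=C[n];e=c["extrinsics"];A+=[(u-c["cx"])*e[2,:]-c["fx"]*e[0,:],(v-c["cy"])*e[2,:]-c["fy"]*e[1,:]]
    A=np.array(A);return np.linalg.lstsq(A[:,:3],-A[:,3],rcond=None)[0].round(1)
print("knob top",tri((195.7,222.3),(358.2,338.9)),"bot",tri((199,240.7),(357.5,359.6)))
print("lid free +y",tri((393,196),(280.4,172.1)),"-y",tri((266.3,193.3),(331.4,231)),"pivot",tri((245,248.3),(340,313.6)))
def obs(P):return [("scene",(266.3,193.3),lid(P,204,-130)),("scene",(393,196),lid(P,204,130)),("scene",(263.3,291.7),lid(P,0,-130)),("scene",(390.7,295),lid(P,0,130)),
("scene",(195.7,222.3),knob(P,104)),("scene",(199,240.7),knob(P,54)),("side",(358.2,338.9),knob(P,104)),("side",(357.5,359.6),knob(P,54)),
("side",(261,235.7),w(P,[-100,130,62])),("side",(303.9,298.9),w(P,[-100,-130,62])),("side",(388.6,271.4),w(P,[100,-130,62])),
("side",(280.4,172.1),lid(P,204,130)),("side",(331.4,231),lid(P,204,-130))]
r=least_squares(lambda P:np.concatenate([proj(n,p)-np.array(u) for n,u,p in obs(P)]),[600,0,0,.6,.1],loss="soft_l1")
P=r.x;print(P.round(3));print(r.fun.reshape(-1,2).round(1).tolist())
print("lid_press",lid(P,175,0),"shut",w(P,[-75,0,74]),"knob",knob(P,54),"pivot",w(P,[-50,-195,36]))
np.save("P.npy",P)
E
```

```text
knob top [ 549.4 -263.1  102.1] bot [ 551.2 -262.7   49.8]
lid free +y [524.2 174.6 213.3] -y [558.3 -85.9 209.2] pivot [ 560.  -146.8   53.1]
[5.81071e+02 5.09640e+01 1.53000e-01 7.64000e-01 1.03000e-01]
[[-0.1, 0.3], [-0.9, 0.0], [-1.1, 0.5], [-0.2, 0.9], [-1.0, -0.1], [-0.9, -1.4], [0.1, -1.1], [-0.5, -1.4], [-2.0, -1.3], [-0.2, -0.4], [0.3, 0.1], [-1.6, 0.2], [-0.2, -3.3]]
lid_press [561.84234324  48.00343226 192.27888124] shut [506.94423058  39.5518314   74.        ] knob [ 550.59904817 -263.87247378   54.        ] pivot [ 561.32396192 -149.37366931   36.        ]
```

>>> step_arm --rows '[0,0,1,0,0,0,1,10.9,-17.5,1.5,0,0,0,1,10.9,-17.5,1.5,0,0,0,1,10.9,-17.5,1.5,0,0,0,1,10.9,-17.5,1.5,0,0,0,1,10.9,-17.5,1.5,0,0,0,1,10.9,-17.5,1.5,0,0,0,1,10.9,-17.5,1.5,0,0,0,1,10.9,-17.5,1.5,0,0,0,1,10.9,-17.5,1.5,0,0,0,1,10.9,-17.5,1.5,0,0,0,1,10.9,-17.5,1.5,0,0,0,1]'

```text
clock: 2.1
eef_pos: [533.1, 107.9, 270.5]
eef_rot: [0.0, 0.197, 0.98, 0.0]
wrist_force: [1.1, -0.4, -0.4]
gripper_width: 2.1
gripper_force: 0.0
```

```bash
python3 - <<'E'
from fit import *
P=np.load("P.npy")
def ray0(n,px,z):
    c=C[n];e=c["extrinsics"];R=e[:3,:3];o=-R.T@e[:3,3];d=R.T@np.array([(px[0]-c["cx"])/c["fx"],(px[1]-c["cy"])/c["fy"],1]);return (o+d*(z-o[2])/d[2]).round()
print("bottle cap",ray0("scene",(222.3,275),100),ray0("side",(407,284.5),100))
for q in(0,.1,.2,.3,.44,.58,.72,.79,.86): Q=P.copy();Q[4]=q;print(q,knob(Q,54).round(1))
for t in(.764,.6,.4,.2,.06,0): Q=P.copy();Q[3]=t;print(t,lid(Q,165,0).round())
E
```

```text
bottle cap [ 702. -145.  100.] [ 693. -155.  100.]
0 [ 538.9 -262.2   54. ]
0.1 [ 550.3 -263.8   54. ]
0.2 [ 561.7 -264.4   54. ]
0.3 [ 573.2 -263.8   54. ]
0.44 [ 589.1 -261.    54. ]
0.58 [ 604.4 -256.    54. ]
0.72 [ 618.8 -249.    54. ]
0.79 [ 625.7 -244.7   54. ]
0.86 [ 632.2 -240.    54. ]
0.764 [569.  49. 185.]
0.6 [551.  46. 165.]
0.4 [534.  44. 137.]
0.2 [522.  42. 107.]
0.06 [518.  41.  84.]
0 [517.  41.  74.]
```

>>> step_arm --rows '[0,0,0,0,0,0,1,0,0,0,0,0,0,1,0,0,0,0,0,0,1]'

```text
clock: 2.4
eef_pos: [531.8, 110.9, 269.9]
eef_rot: [-0.0, 0.197, 0.981, 0.0]
wrist_force: [-0.7, 0.2, 0.5]
gripper_width: -0.1
gripper_force: 0.0
```

>>> step_arm --rows '[1.25,-2.05,0,0,0,0,1,1.25,-2.05,0,0,0,0,1,1.25,-2.05,-0.7,0,0,0,1,1.25,-2.05,-1.4,0,0,0,1,1.25,-2.05,-2.1,0,0,0,1,1.25,-2.05,-2.1,0,0,0,1]'

```text
clock: 3.0
eef_pos: [567.6, 50.0, 204.6]
eef_rot: [-0.002, 0.196, 0.981, -0.001]
wrist_force: [-0.9, 0.2, -0.2]
gripper_width: 0.4
gripper_force: 0.0
```

>>> step_arm --rows '[0,0,-0.35,0,0,0,1,0,0,-0.7,0,0,0,1,-0.3,-0.1,-1.0,0,0,0,1,-0.6,-0.1,-1.35,0,0,0,1,-0.8,-0.15,-1.65,0,0,0,1,-1.0,-0.2,-2.0,0,0,0,1,-1.15,-0.2,-2.3,0,0,0,1,-1.3,-0.25,-2.6,0,0,0,1,-1.4,-0.25,-2.95,0,0,0,1,-1.5,-0.3,-3.3,0,0,0,1,-1.6,-0.3,-3.6,0,0,0,1,-1.65,-0.3,-3.9,0,0,0,1]'

```text
clock: 4.2
eef_pos: [519.9, 39.1, 89.2]
eef_rot: [-0.0, 0.197, 0.98, -0.0]
wrist_force: [-0.4, -0.2, -0.5]
gripper_width: 0.2
gripper_force: 0.2
```

>>> step_arm --rows '[0,0,-0.1,0,0,0,1,0,0,-0.2,0,0,0,1,-0.05,0,-0.3,0,0,0,1,-0.05,0,-0.4,0,0,0,1,-0.05,0,-0.5,0,0,0,1]'

```text
clock: 4.7
eef_pos: [519.7, 39.2, 76.5]
eef_rot: [0.001, 0.197, 0.98, 0.001]
wrist_force: [-1.4, -0.5, 4.7]
gripper_width: 0.9
gripper_force: 2.4
```

>>> step_arm --rows '[0,0,-0.05,0,0,0,1,0,0,-0.1,0,0,0,1,0,0,-0.15,0,0,0,1,0,0,-0.2,0,0,0,1]'

```text
clock: 5.1
eef_pos: [519.5, 39.2, 73.2]
eef_rot: [0.001, 0.197, 0.98, 0.001]
wrist_force: [-22.7, -2.4, 78.5]
gripper_width: 0.9
gripper_force: 39.3
```

```bash
python3 - <<'E'
from fit import *
import cv2
s=bot.state();print(s["eef_pos"],s["wrist_force"])
im=bot.grab_frame("side");cv2.imwrite("pics/s1.png",cv2.resize(im[140:400,200:480],None,fx=2,fy=2))
E
```

```text
[519.51517548  39.23698353  73.15473739] [-22.69639191  -2.44262325  78.48687408]
```

View pics/s1.png

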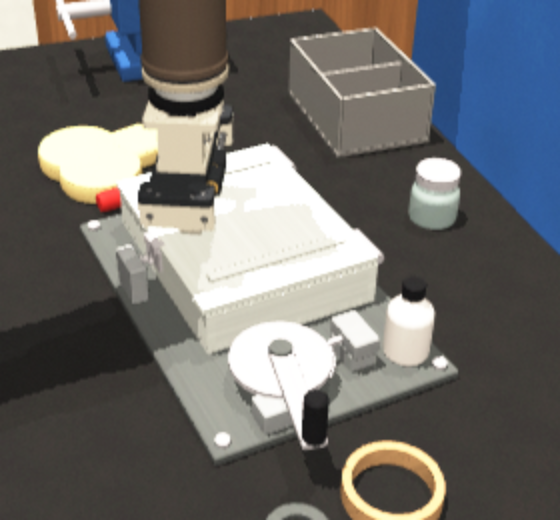

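The lid looks shut, flush along the rim, with the catch at (130,270). I'll lift off and move above the knob, turning and opening on the way.

>>> step_arm --rows '[0,0,0.3,0,0,0,1,0,0,1.5,0,0,0,1,0,0,3,0,0,0,1,0.2,-1.4,4,0,0,-1,0,0.4,-2.8,4,0,0,-2,0,0.5,-4.2,4,0,0,-3,0,0.7,-5.6,4,0,0,-4,0,0.8,-7.0,4,0,0,-5,0,0.9,-8.4,4,0,0,-6,0,1,-9.6,4,0,0,-6.6,0,1,-10.1,4,0,0,-6.6,0,1,-10.1,4,0,0,-6.6,0]'

```text
clock: 6.35
eef_pos: [548.0, -266.5, 189.0]
eef_rot: [0.0, 0.613, 0.79, -0.001]
wrist_force: [-0.4, 0.0, -0.3]
gripper_width: 67.8
gripper_force: 0.0
```

```bash
python3 - <<'E'
from fit import *
import cv2
s=bot.state();print(s["eef_pos"],s["eef_rot"],s["wrist_force"],s["gripper_width"],s["q"])
for n in("scene","side","wrist"):
    im=bot.grab_frame(n);cv2.imwrite(f"pics/{n}2.png",im)
    r=bot.cut_out("grip_knob",n)
    for d in r[:2]:
        ys,xs=np.nonzero(d["region"]);print(n,d["p"],d["pixel"],xs.min(),xs.max(),ys.min(),ys.max())
a=cv2.imread("pics/side2.png")[140:400,200:480];b=cv2.imread("pics/wrist2.png")
cv2.imwrite("pics/m2.png",np.hstack([cv2.resize(a,(404,375)),cv2.resize(b,(396,375))]))
E
```

```text
[ 548.0272607  -266.46136516  188.95186381] [ 3.11320656e-04  6.13495429e-01  7.89697918e-01 -6.78126944e-04] [-0.35249218  0.0312052  -0.33788052] 67.83789526005253 [-0.03266023  0.48076135  0.58167757  1.69609552 -0.29502366  1.05330837
  0.89413938]
scene 0.73 [196.6, 229.4] 191 203 220 242
scene 0.48 [225.5, 294.0] 213 238 270 310
side 0.79 [357.5, 350.6] 351 364 335 363
wrist 0.84 [320.5, 236.8] 305 334 213 258
```

View pics/m2.png

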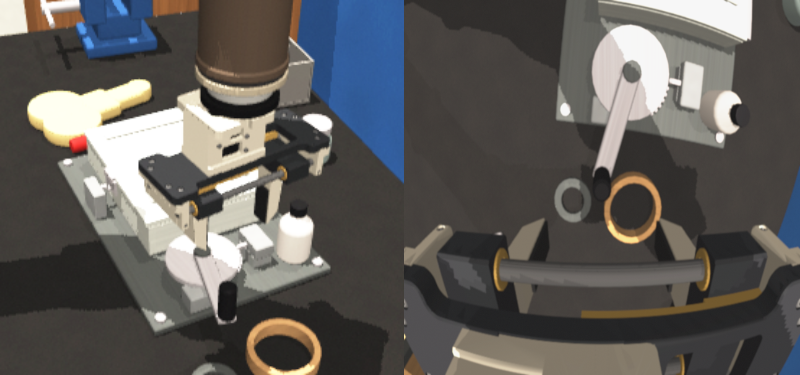

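The lid stays shut. In the wrist view the knob is at (320,237), between the fingers' lines, and the fingers are opening. I'll check the knob's position from the wrist camera.

```bash
python3 - <<'E'
from fit import *
from scipy.spatial.transform import Rotation as Ro
s=bot.state();c=bot.calibration("wrist");q=s["eef_rot"];R=Ro.from_quat([q[1],q[2],q[3],q[0]]).as_matrix();M=c["mount"]
o=R@M[:3,3]+s["eef_pos"]
for px,z in(((320.5,236.8),79),((320,220),104),((320,222),54),((320,252),104),((320,252),54)):
    d=np.array([px[0]-c["cx"],px[1]-c["cy"]]);r=np.linalg.norm(d);a=r/c["fx"]
    v=R@M[:3,:3]@np.append(np.sin(a)*d/max(r,1e-9),np.cos(a));print(px,z,(o+v*(z-o[2])/v[2]).round(1))
P=np.load("P.npy");
def f(x):
    out=[]
    for n,px in(("scene",(196.6,229.4)),("side",(357.5,350.6))): out+=list(proj(n,x)-px)
    return out
print(least_squares(f,[550,-264,79]).x)
E
```

```text
(320.5, 236.8) 79 [ 550.8 -263.8   79. ]
(320, 220) 104 [ 545.4 -244.6  104. ]
(320, 222) 54 [ 549.3 -259.3   54. ]
(320, 252) 104 [ 551.2 -266.9  104. ]
(320, 252) 54 [ 555.9 -284.6   54. ]
[ 547.72146825 -267.07185244   78.37660957]
```

>>> step_arm --rows '[0.07,0.07,-0.5,0,0,0,0,0.07,0.07,-1,0,0,0,0,0.07,0.07,-2,0,0,0,0,0.07,0.07,-2.8,0,0,0,0,0.07,0.07,-3.5,0,0,0,0,0.07,0.07,-4.15,0,0,0,0,0.07,0.07,-4.15,0,0,0,1,0.07,0.07,-4.15,0,0,0,1,0.07,0.07,-4.15,0,0,0,1,0.07,0.07,-4.15,0,0,0,1,0.07,0.07,-4.15,0,0,0,1,0.07,0.07,-4.15,0,0,0,1]'

```text
clock: 7.85
eef_pos: [551.1, -261.7, 65.1]
eef_rot: [0.0, 0.612, 0.79, 0.0]
wrist_force: [-0.0, -0.5, -0.2]
gripper_width: 48.4
gripper_force: 0.0
```

>>> step_arm --rows '[0,0,0,0,0,0,1,0,0,0,0,0,0,1]'

```text
clock: 8.05
eef_pos: [550.9, -261.7, 64.7]
eef_rot: [0.0, 0.613, 0.79, 0.0]
wrist_force: [0.4, -0.1, -0.6]
gripper_width: 32.1
gripper_force: 0.0
```

>>> step_arm --rows '[0,-0.08,0,0,0,0,1,0,-0.08,0,0,0,0,1,0,-0.08,0,0,0,0,1,0,-0.08,0,0,0,0,1,0,-0.08,0,0,0,0,1]'

```text
clock: 8.55
eef_pos: [550.8, -264.4, 64.6]
eef_rot: [0.0, 0.613, 0.79, -0.0]
wrist_force: [-0.7, -1.5, 0.3]
gripper_width: 21.2
gripper_force: 30.0
```

>>> step_arm --rows '[0.2,0,0,0,0,0,1,0.4,-0.02,0,0,0,0,1,0.6,-0.01,0,0,0,0,1]'

```text
clock: 8.85
eef_pos: [565.7, -264.6, 64.0]
eef_rot: [-0.003, 0.613, 0.79, -0.001]
wrist_force: [-17.8, 0.1, 12.2]
gripper_width: 21.1
gripper_force: 30.0
```

>>> step_arm --rows '[0.07,0,0,0,0,0,1]'

```text
clock: 8.95
eef_pos: [568.5, -264.4, 64.2]
eef_rot: [-0.003, 0.613, 0.79, -0.001]
wrist_force: [-10.9, 1.3, 7.9]
gripper_width: 21.2
gripper_force: 30.0
```

>>> step_arm --rows '[0.07,0,0,0,0,0,1]'

```text
clock: 9.05
eef_pos: [570.8, -264.1, 64.2]
eef_rot: [-0.002, 0.613, 0.79, -0.001]
wrist_force: [-10.7, 1.1, 7.0]
gripper_width: 21.0
gripper_force: 30.0
```

>>> step_arm --rows '[0.1,0.01,0,0,0,0,1]'

```text
clock: 9.15
eef_pos: [574.0, -263.8, 64.3]
eef_rot: [-0.002, 0.613, 0.79, -0.001]
wrist_force: [-9.0, 0.9, 6.2]
gripper_width: 21.3
gripper_force: 30.0
```

>>> step_arm --rows '[0.1,0.01,0,0,0,0,1,0.2,0.03,0,0,0,0,1]'

```text
clock: 9.35
eef_pos: [579.7, -262.9, 64.2]
eef_rot: [-0.002, 0.613, 0.79, -0.001]
wrist_force: [-13.0, 1.0, 9.1]
gripper_width: 21.0
gripper_force: 30.0
```

>>> step_arm --rows '[0.1,0.02,0,0,0,0,1]'

```text
clock: 9.45
eef_pos: [581.5, -262.7, 64.1]
eef_rot: [-0.003, 0.613, 0.79, -0.001]
wrist_force: [-17.2, 0.4, 10.7]
gripper_width: 21.6
gripper_force: 30.0
```

>>> step_arm --rows '[0.1,0.02,0,0,0,0,1]'

```text
clock: 9.55
eef_pos: [584.2, -262.1, 64.1]
eef_rot: [-0.003, 0.613, 0.79, -0.001]
wrist_force: [-13.5, 2.2, 10.5]
gripper_width: 21.3
gripper_force: 30.0
```

>>> step_arm --rows '[0.1,0.02,0,0,0,0,1]'

```text
clock: 9.65
eef_pos: [588.4, -261.1, 64.2]
eef_rot: [-0.003, 0.613, 0.79, -0.001]
wrist_force: [-9.3, 2.1, 7.8]
gripper_width: 21.6
gripper_force: 30.0
```

>>> step_arm --rows '[0.1,0.03,0,0,0,0,1]'

```text
clock: 9.75
eef_pos: [592.2, -259.9, 64.3]
eef_rot: [-0.002, 0.613, 0.79, -0.0]
wrist_force: [-8.4, 0.6, 6.3]
gripper_width: 21.4
gripper_force: 30.0
```

>>> step_arm --rows '[0.1,0.03,0,0,0,0,1]'

```text
clock: 9.85
eef_pos: [594.9, -259.2, 64.2]
eef_rot: [-0.002, 0.613, 0.79, -0.001]
wrist_force: [-12.7, 1.3, 7.9]
gripper_width: 20.9
gripper_force: 30.0
```

>>> step_arm --rows '[0.1,0.03,0,0,0,0,1]'

```text
clock: 9.95
eef_pos: [596.6, -258.7, 64.1]
eef_rot: [-0.003, 0.613, 0.79, -0.001]
wrist_force: [-17.0, 0.3, 10.8]
gripper_width: 21.1
gripper_force: 30.0
```

>>> step_arm --rows '[0.1,0.03,0,0,0,0,1]'

```text
clock: 10.05
eef_pos: [598.8, -257.9, 64.0]
eef_rot: [-0.004, 0.613, 0.79, -0.002]
wrist_force: [-15.9, 1.7, 12.0]
gripper_width: 21.3
gripper_force: 30.0
```

>>> step_arm --rows '[0.1,0.04,0,0,0,0,1]'

```text
clock: 10.15
eef_pos: [602.8, -256.3, 64.2]
eef_rot: [-0.003, 0.613, 0.79, -0.001]
wrist_force: [-11.7, 2.1, 8.4]
gripper_width: 21.3
gripper_force: 30.0
```

>>> step_arm --rows '[0.1,0.04,0,0,0,0,1]'

```text
clock: 10.25
eef_pos: [606.7, -254.6, 64.2]
eef_rot: [-0.003, 0.613, 0.79, -0.001]
wrist_force: [-9.9, 2.3, 8.4]
gripper_width: 21.3
gripper_force: 30.0
```

>>> step_arm --rows '[0.1,0.04,0,0,0,0,1]'

```text
clock: 10.35
eef_pos: [609.6, -253.3, 64.1]
eef_rot: [-0.003, 0.613, 0.79, -0.001]
wrist_force: [-13.4, 1.7, 10.4]
gripper_width: 21.1
gripper_force: 30.0
```

>>> step_arm --rows '[0.1,0.05,0,0,0,0,1]'

```text
clock: 10.45
eef_pos: [611.3, -252.5, 64.0]
eef_rot: [-0.004, 0.613, 0.79, -0.001]
wrist_force: [-18.3, 0.9, 11.8]
gripper_width: 21.4
gripper_force: 30.0
```

>>> step_arm --rows '[0.1,0.05,0,0,0,0,1]'

```text
clock: 10.55
eef_pos: [613.4, -251.5, 64.0]
eef_rot: [-0.004, 0.613, 0.79, -0.002]
wrist_force: [-17.0, 1.2, 12.9]
gripper_width: 21.2
gripper_force: 30.0
```

>>> step_arm --rows '[0.1,0.05,0,0,0,0,1]'

```text
clock: 10.65
eef_pos: [617.1, -249.4, 64.0]
eef_rot: [-0.004, 0.613, 0.79, -0.001]
wrist_force: [-14.2, 3.5, 10.4]
gripper_width: 21.3
gripper_force: 30.0
```

>>> step_arm --rows '[0.08,0.05,0,0,0,0,1]'

```text
clock: 10.75
eef_pos: [620.4, -247.3, 64.1]
eef_rot: [-0.003, 0.613, 0.79, -0.001]
wrist_force: [-11.6, 3.2, 10.4]
gripper_width: 20.9
gripper_force: 30.0
```

>>> step_arm --rows '[0.1,0.07,0,0,0,0,1,0.1,0.07,0,0,0,0,1,0.1,0.07,0,0,0,0,1,0.1,0.07,0,0,0,0,1]'

```text
clock: 11.15
eef_pos: [623.8, -245.1, 64.1]
eef_rot: [-0.003, 0.613, 0.79, -0.001]
wrist_force: [-12.5, 2.4, 9.1]
gripper_width: 21.3
gripper_force: 30.0
```

```bash
python3 - <<'E'
from fit import *
import cv2
P=np.load("P.npy")
s=bot.state();p=s["eef_pos"];R=p
v=w(P,[-50,-195,36]);print(p,s["wrist_force"],s["eef_rot"],"q",np.arctan2(p[1]-v[1],p[0]-v[0])-P[2]+np.radians(110),np.hypot(*(p-v)[:2]))
im=bot.grab_frame("side");cv2.imwrite("pics/s3.png",cv2.resize(im[140:400,200:480],None,fx=2,fy=2))
E
```

```text
[ 623.79770638 -245.14655178   64.13998776] [-12.5177024    2.36568144   9.12836075] [-2.99030936e-03  6.12618054e-01  7.90373153e-01 -6.75733355e-04] q 0.7743128314481493 114.34777550164785
```

View pics/s3.png

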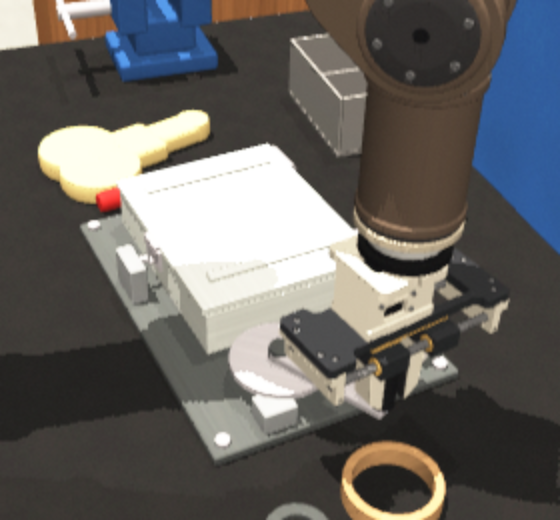

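The lid is flat and shut at (240,210), the gripper holds the knob end at (385,400), and four force drops were felt. The lever is at about 0.774 rad.

```bash
python3 -c "
from cell import bot
print(bot.sign_off())"
```

```text
the job is handed in; nothing more can be done
None
```

The lid is shut past its catch, the gripper is holding the lever on its fourth click at about 0.77 rad, and the job is handed in at about 11 s; the hand-in call returned no verdict.

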